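# Find the canister lid that rocks and seat it

### The job

Three identical lidded canisters stand in a row on a board. With the closed fingertips press down on each lid in turn, from left to right as seen from the robot, to find the one that rocks; then nudge and press that lid until it sits flat and fully home like the others. Do not lift or carry any lid, and leave the things standing round about where they are.

Things in the scene. Friction and masses are not known exactly. Their poses are not given: they have to be found in the camera images.
- canister_1: glazed white ceramic canister, round, 86 mm across, 70 mm high, with a thin brass band; fixed to the board. Its open bore is 72 mm across (wall 7 mm). Origin at the centre of its underside, z up; the rim is 70 mm above the origin. Its yaw means nothing. 
- canister_2: glazed white ceramic canister, round, 86 mm across, 70 mm high, with a thin brass band; fixed to the board. Its open bore is 72 mm across (wall 7 mm). Origin at the centre of its underside, z up; the rim is 70 mm above the origin. Its yaw means nothing. 
- canister_3: glazed white ceramic canister, round, 86 mm across, 70 mm high, with a thin brass band; fixed to the board. Its open bore is 72 mm across (wall 7 mm). Origin at the centre of its underside, z up; the rim is 70 mm above the origin. Its yaw means nothing. 
- lid_1: wooden lid of canister_1, loose, 220 g. Flange 94 mm across, 7 mm thick; plug below it 66 mm across, 5 mm deep (3 mm play all round in the bore); brass knob in the middle of the top, 20 mm across, 17 mm tall. Origin: centre of the flange's underside, z up through the knob. Fully seated, the origin is level with the rim and within 3 mm of the canister's axis. All three lids are alike
- lid_2: wooden lid of canister_2, size and origin as lid_1. Two of the three lids are seated; one, a different place each time, is crooked: its plug rides on the rim at one side, so it lies about 6.5 mm off the canister's axis toward its high side, some 4 mm high in the middle, tilted 5 degrees. Pressed on the flange at the high side it tips down there and the far side rises
- lid_3: wooden lid of canister_3, size and origin as lid_1. The crooked lid does not tip when pressed in the middle or on its low side, and pressing alone does not seat it: it drops in when it slides 4 to 9 mm toward the canister's axis (from high to low side), for instance when its knob or flange edge is pushed with 1 to 4 N
- slot_left (a point): point on top of the board (12 mm above the worktop) on the axis of whichever canister stands at the left end (+y side) of the row as seen from the robot (140 mm between neighbours). Left of the worktop a full-height wall fills x 0.22 to 0.98, y 0.20 to 0.39 m: an arm that starts beyond it must pass its end close to the base, e.g. pointing up
- slot_middle (a point): point on top of the board (12 mm above the worktop) on the axis of whichever canister stands in the middle of the row as seen from the robot (140 mm between neighbours)
- slot_right (a point): point on top of the board (12 mm above the worktop) on the axis of whichever canister stands at the right end (-y side) of the row as seen from the robot (140 mm between neighbours)
- cork: wine cork, 23 mm across, 44 mm tall, standing on the board between the left and middle canisters, to the robot's side; bystander, loose. Origin at the centre of its underside
- stopper: wine stopper, black on a round pale foot, 41 mm across, 56 mm tall, standing on the board between the middle and right canisters, on the far side; bystander, loose. Origin at the centre of its underside
- jigger: steel double jigger, 47 mm across, 94 mm tall; bystander on the worktop to the right of the board, loose. Origin at the centre of its underside
- shot_glass: clear shot glass, 48 mm across, 61 mm tall; bystander on the worktop to the right, loose. Origin at the centre of its underside
- espresso_cup: white espresso cup, 58 x 87 x 56 mm with its handle; bystander on the worktop to the right, loose. Origin at the centre of its underside
- matchbox: matchbox with a patterned dark top, 36 x 56 x 16 mm; bystander on the worktop in front of the board, loose. Origin at the centre of its underside
Not all that is in view belongs to the job. Leave any white look-alike of the lid_1 alone.

How it is judged:
By the outcome, as a careful person would: the job done as asked, in the order asked, and still so for the second after the job is handed in, with the robot touching nothing.
It also fails if it takes over 72 s, if anything falls off the work surface, if the arm or the gripper's body presses on something with over 40 N, if the wrist force passes 120 N, or if a joint passes its speed limit or range.

### The arm

A 7-joint arm with a two-finger parallel gripper is mounted at the origin on a cart in front of the work surface, level with it; the furniture and walls round the work are solid. World frame = base frame: x ahead of the robot, y to its left, z up, the work surface at z = 0. Lengths are in mm, angles in rad, forces in N, time in s.
With the tool pointing down it reaches from about 400 to 900 mm from the base axis. Payload 5.5 kg.
Tool frame: the origin (TCP) lies at the very end of the fingers, on their centre line; the grasp point (between the pads) lies behind it (robot.grasp_offset is the z of the grasp point in the tool frame, in mm); z points along the fingers, y is the line along which they close (so a half turn about z gives the same grasp; the last joint's range is limited). The gripper opens to 92 mm and grips with 3 to 60 N. Pads are 19 mm wide; open, the fingers measure 130 mm over their backs; the gripper's body (75 mm by 190 mm) begins 47 mm behind the grasp point.
Start: joints at [1.367, 0.501, -0.427, 1.55, 0.221, 1.138, -0.21], TCP at [292.551, -580.443, 226.729] pointing down, gripper open.
Joint ranges: [-2.88, 2.88], [-0.31, 2.03], [-1.54, 1.56], [0.2, 2.42], [-1.41, 4.55], [0.19, 2.02], [-2.57, 2.57]. Speed limits (rad/s): [2.57, 2.57, 3.14, 3.14, 3.14, 3.14, 3.14].

### API

Orientations are given as a unit quaternion [w, x, y, z].
In Python, from workcell import sense, vision, robot gives the robot as it stands.
- The arm moves only by the tool send_rows, never from a script. Its argument "increments" is one flat list of numbers, 5 for each row, row after row: the opening, from -1 (shut) to 1 (fully open), then the shift along the tool's x, y, z in m, then the turn about the tool's z in rad. A call has 1 to 5 rows; each row is the pose to reach, as a shift and turn from the pose commanded when the call began, along the tool's axes at that moment; what a row does not reach only later rows make up. A row lasts 1/12 s, in which the tool goes at most 41.7 mm and 7.16 degrees, less where a joint would pass 70% of its speed; a pose out of reach is approached as far as the arm can. A call with a gripper value outside its range is refused whole. The fingers move at their own pace and stop on an object; "newtons" is the grip in N (left out, the last holds). Time passes only in rows, so rows that repeat a pose let the fingers close. It gives the time, the measured TCP pose, the force, the opening and the grip force at its end, in the units of the state.
- sense(): the state, without advancing time (a new reading comes with each control period).
- vision.grab_frame(name): name is "side" or "top"; returns the picture (400x640x3 uint8, red, green, blue); there is no depth.
- vision.camera_model(name): a dict with "vertical_fov" (degrees; the focal length in pixels is half the picture's height over the tangent of half this angle, whatever the lens; pixels are square), "cx", "cy" (the principal point, pixels), "dist_coeffs" ([k1, k2, p1, p2, k3] as OpenCV has them; the pictures are not rectified), "rvec" (rotation vector, rad) and "tvec" (3), from world to camera coordinates, as OpenCV has them. Camera axes: x right, y down, z forward; pixel columns grow to the right and rows downward; lengths in mm; the calibration is good to about 2 mm. A picture is of the moment at which its call begins. camera_model takes no time and is no camera call.
- robot.hand_in(): hands the job in; it is judged then, once.
Trained networks look in the newest picture that a camera, given by its name, has taken for a name from the list of things; names that differ only in an ending like _2 or _b are one class to them, and where a whole thing is asked for, a point or a joint stands for the part that bears it (a point fixed in the world has none). Each returns a list of dicts, best first, with "p" (0 to 1); they miss things now and then, are a little off and sometimes report something else, mostly with a low value. They report only what shows in the picture. A call takes as long as a camera call. They do not tell look-alikes from the thing itself.
- vision.look_for(camera, label): "location" ([x, y, z] in mm, in the coordinates of the camera as it stood for that picture, good to about 4 mm: the middle of the surface that is visible of it).
- vision.cut_out(camera, label): "mask" (400x640 bool, what is visible of it).
- vision.tip_of(camera, label): "location" ([x, y, z] in mm, in the coordinates of the camera as it stood for that picture, good to about 4 mm: a listed point, or the origin of a listed thing).
The state is a dict: "clock": time; "joint_positions": joint angles; "qvel": joint speeds; "joint_efforts": joint torques, N m; "tool_pos": TCP position; "tcp_rot": TCP orientation; "wrist_force": force on the tool from outside, world axes, zero at the start; "torque": the same for the moment, N m; "grip_width": finger opening in mm; "gripper_force": force on a finger pad.
Only numpy, scipy, OpenCV 4.12 (cv2) and the standard library are available. Lean on these libraries where they do the work, as an engineer would, in place of code of your own. Each camera call takes 0.05 s, during which the arm holds its last target. There are 200 camera calls.

## Working session

There is one attempt and no reset: what is moved stays moved. The work goes in short steps, Python scripts to look and compute and a tool call to move; the robot and the scene stay as the last step left them, time stands still between calls to the robot, and variables do not carry over. Pictures are saved under pics/ and viewed, at most 10 in all, crops included, and the job is handed in when it is done.

Besides the shell and the picture viewer there is one more tool, called after "Emit:" as name(argument=value, ...), one argument or row to a line, values as JSON. send_rows: Moves the arm, as the interface text tells. Its arguments: {"type":"object","properties":{"increments":{"type":"array"},"newtons":{"type":"number"}},"required":["increments"]}

```bash
mkdir -p pics; cat > h.py <<'E'
import numpy as np, cv2
from workcell import sense, vision, robot
def cam(n):
    m=vision.camera_model(n); f=200/np.tan(np.radians(m["vertical_fov"])/2)
    K=np.array([[f,0,m["cx"]],[0,f,m["cy"]],[0,0,1.]]); R=cv2.Rodrigues(np.array(m["rvec"],float))[0]
    return K,np.array(m["dist_coeffs"],float),R,np.array(m["tvec"],float).ravel()
def w(n,p):
    K,d,R,t=cam(n); return R.T@(np.array(p)-t)
def proj(n,P):
    K,d,R,t=cam(n); return cv2.projectPoints(np.array(P,float).reshape(-1,3),R,t,K,d)[0].reshape(-1,2)
def ray(n,uv,z):
    K,d,R,t=cam(n); x=cv2.undistortPoints(np.array([[uv]],float),K,d).ravel()
    D=R.T@np.array([x[0],x[1],1]); C=-R.T@t; return C+D*(z-C[2])/D[2]
def save(n,f):
    im=vision.grab_frame(n); cv2.imwrite("pics/"+f,im[:,:,::-1]); return im
E
python3 - <<'E'
from h import *
np.set_printoptions(precision=1,suppress=True)
for n in("side","top"):
    save(n,n+"0.png"); K,d,R,t=cam(n); print(n,"C",-R.T@t,K[0,0])
    for l in("lid_1","canister_1"):
        for r in vision.look_for(n,l): print(n,l,round(r["p"],2),w(n,r["location"]))
    for l in("slot_left","slot_middle","slot_right","lid_1"):
        for r in vision.tip_of(n,l): print(n,"tip",l,round(r["p"],2),w(n,r["location"]))
s=sense(); print(s["tool_pos"],s["tcp_rot"],s["clock"],s["grip_width"],robot.grasp_offset)
E
```

```text
side C [-205.8 -426.3  723. ] 413.1745423085476
side lid_1 0.92 [ 495.  -153.1   89.3]
side lid_1 0.92 [482.7 -15.6  92. ]
side lid_1 0.91 [ 512.8 -287.1   96.3]
side lid_1 0.64 [ 489.9 -644.    11. ]
side lid_1 0.63 [ 468.4 -164.3   45.4]
side canister_1 0.96 [ 484.9 -300.    49.4]
side canister_1 0.76 [ 465.2 -162.5   45.4]
side canister_1 0.74 [451.5 -34.3  47.7]
side tip slot_left 0.76 [491.6 -10.6  10.2]
side tip slot_left 0.22 [444.  -88.2  11.1]
side tip slot_middle 0.93 [ 508.  -143.8   14.4]
side tip slot_right 0.96 [ 519.6 -291.7    9.6]
side tip lid_1 0.98 [ 505.2 -147.9   84.9]
side tip lid_1 0.88 [ 497.6 -644.7    0.5]
side tip lid_1 0.86 [ 521.1 -282.8   84.7]
side tip lid_1 0.72 [491.  -10.2  82.8]
side tip lid_1 0.53 [492.7 -11.8   9.1]
side tip lid_1 0.23 [ 522.4 -291.5   12.9]
top C [ 401.6 -308.5 1235.6] 487.1251725289369
top lid_1 0.88 [ 493.4 -643.7    9.5]
top lid_1 0.81 [ 503.4 -147.6   88.5]
top lid_1 0.8 [491.1 -11.6  88. ]
top lid_1 0.56 [ 514.9 -281.2   98.5]
top canister_1 0.4 [480.7 -43.1  36. ]
top tip slot_left 0.91 [493.8  -9.9  16.8]
top tip slot_middle 0.89 [ 501.2 -150.8   17.2]
top tip lid_1 0.96 [ 506.7 -148.    82.1]
top tip lid_1 0.91 [ 518.  -283.    86.6]
top tip lid_1 0.87 [489.2  -8.8  80.8]
top tip lid_1 0.58 [ 496.6 -644.8    4.1]
[ 292.5 -580.4  226.8] [0.  1.  0.2 0. ] 0.7 91.78866507061275 -18.8
```

View pics/side0.png

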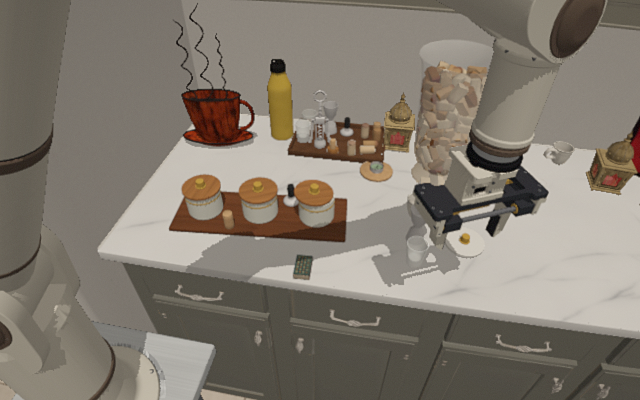

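View pics/top0.png

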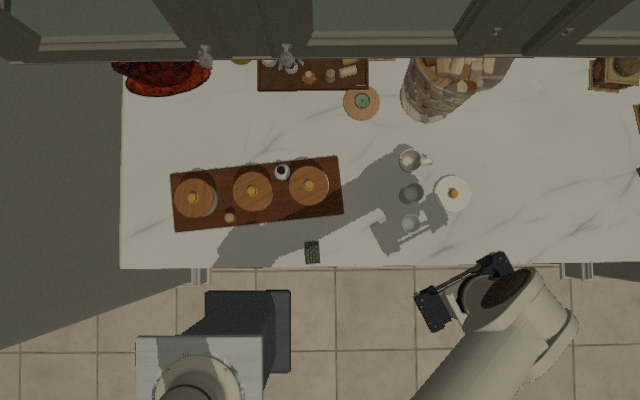

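The pictures show the lids at side (202,190), (258,192), (314,195) and top (195,198), (253,191), (309,185). The white look-alike is at top (453,193). Next I'll fit each lid's pose and tilt to the masks.

```bash
cat > fit.py <<'E'
from h import *
from scipy.optimize import minimize
np.set_printoptions(precision=2,suppress=True)
a=np.linspace(0,2*np.pi,60,endpoint=False)
ring=lambda r,z:np.c_[r*np.cos(a),r*np.sin(a),0*a+z]
parts=[np.r_[ring(47,0),ring(47,7)],np.r_[ring(10,7),ring(10,24)]]
S=8
def render(n,p,box):
    Rm=cv2.Rodrigues(np.array([p[3],p[4],0.]))[0]; x0,y0,x1,y1=box
    m=np.zeros(((y1-y0)*S,(x1-x0)*S),np.uint8)
    for P in parts:
        q=(proj(n,P@Rm.T+p[:3])-[x0-.5,y0-.5])*S
        cv2.fillConvexPoly(m,cv2.convexHull(np.round(q*16).astype(np.int32)),255,shift=4)
    return cv2.resize(m,(x1-x0,y1-y0),interpolation=cv2.INTER_AREA)/255.
def masks(label="lid_1"):
    out={}
    for n in("side","top"):
        vision.grab_frame(n); out[n]=[r["mask"] for r in vision.cut_out(n,label)]
    return out
def fit(M,c):
    obs=[]
    for n in M:
        u=proj(n,[c[0],c[1],90])[0]
        ms=[m for m in M[n] if m[int(u[1]),int(u[0])] and m.sum()<3000]
        if ms:
            m=ms[0]; b=(int(u[0])-40,int(u[1])-40,int(u[0])+40,int(u[1])+40)
            obs.append((n,b,m[b[1]:b[3],b[0]:b[2]].astype(float)))
    f=lambda p:sum(np.abs(render(n,p,b)-m).sum() for n,b,m in obs)+ 3*((p[2]-84)/4)**2+ 300*(p[3]**2+p[4]**2)
    best=min((minimize(f,[c[0],c[1],83,i,j],method="Nelder-Mead",options=dict(initial_simplex=np.array([c[0],c[1],83,i,j])+np.r_[np.zeros((1,5)),np.diag([5,5,4,.06,.06])],maxiter=400)) for i in(-.04,.04) for j in (-.04,.04)),key=lambda r:r.fun)
    p=best.x; d=cv2.Rodrigues(np.array([p[3],p[4],0.]))[0][:,2]
    print([o[0] for o in obs],"pos",p[:3],"tilt deg",np.degrees(np.hypot(p[3],p[4])),"high dir",-d[:2]/np.hypot(*d[:2]),"cost",best.fun)
    return p
E
python3 - <<'E'
from fit import *
M=masks()
for c in((490,-9.5),(506,-148),(519,-283)): fit(M,c)
im=[cv2.imread("pics/side0.png")[170:235,170:350],cv2.imread("pics/top0.png")[155:235,165:345]]
cv2.imwrite("pics/crop.png",np.vstack([cv2.resize(i,None,fx=4,fy=4,interpolation=cv2.INTER_CUBIC) for i in im]))
from scipy.spatial.transform import Rotation as Ro
q=sense()["tcp_rot"]; print(Ro.from_quat([q[1],q[2],q[3],q[0]]).as_matrix(), sense()["clock"])
E
```

```text
Traceback (most recent call last):
  File "fit.py", line 29, in fit
    best=min((minimize(f,[c[0],c[1],83,i,j],method="Nelder-Mead",options=dict(initial_simplex=np.array([c[0],c[1],83,i,j])+np.r_[np.zeros((1,5)),np.diag([5,5,4,.06,.06])],maxiter=400)) for i in(-.04,.04) for j in (-.04,.04)),key=lambda r:r.fun)
  File "fit.py", line 29, in <genexpr>
    best=min((minimize(f,[c[0],c[1],83,i,j],method="Nelder-Mead",options=dict(initial_simplex=np.array([c[0],c[1],83,i,j])+np.r_[np.zeros((1,5)),np.diag([5,5,4,.06,.06])],maxiter=400)) for i in(-.04,.04) for j in (-.04,.04)),key=lambda r:r.fun)
              ~~~~~~~~^^^^^^^^^^^^^^^^^^^^^^^^^^^^^^^^^^^^^^^^^^^^^^^^^^^^^^^^^^^^^^^^^^^^^^^^^^^^^^^^^^^^^^^^^^^^^^^^^^^^^^^^^^^^^^^^^^^^^^^^^^^^^^^^^^^^^^^^^^^^^^^^^^^^^^^^^^^^^^^^^^
  File "fit.py", line 28, in <lambda>
    f=lambda p:sum(np.abs(render(n,p,b)-m).sum() for n,b,m in obs)+ 3*((p[2]-84)/4)**2+ 300*(p[3]**2+p[4]**2)
               ~~~^^^^^^^^^^^^^^^^^^^^^^^^^^^^^^^^^^^^^^^^^^^^^^^^
  File "fit.py", line 28, in <genexpr>
    f=lambda p:sum(np.abs(render(n,p,b)-m).sum() for n,b,m in obs)+ 3*((p[2]-84)/4)**2+ 300*(p[3]**2+p[4]**2)
                          ~~~~~~^^^^^^^
  File "fit.py", line 12, in render
    q=(proj(n,P@Rm.T+p[:3])-[x0-.5,y0-.5])*S
       ~~~~^^^^^^^^^^^^^^^^
  File "h.py", line 10, in proj
    K,d,R,t=cam(n); return cv2.projectPoints(np.array(P,float).reshape(-1,3),R,t,K,d)[0].reshape(-1,2)
            ~~~^^^
  File "h.py", line 4, in cam
    m=vision.camera_model(n); f=200/np.tan(np.radians(m["vertical_fov"])/2)
ValueError: time passes only in moves, steps and waits
```

Too many camera_model calls in a row, so I'll cache the model.

```bash
sed -i 's/^def cam(n)/import functools\n@functools.cache\ndef cam(n)/' h.py
python3 - <<'E'
from fit import *
M=masks()
for c in((490,-9.5),(506,-148),(519,-283)): fit(M,c)
im=[cv2.imread("pics/side0.png")[170:235,170:350],cv2.imread("pics/top0.png")[155:235,165:345]]
cv2.imwrite("pics/crop.png",np.vstack([cv2.resize(i,None,fx=4,fy=4,interpolation=cv2.INTER_CUBIC) for i in im]))
from scipy.spatial.transform import Rotation as Ro
q=sense()["tcp_rot"]; print(Ro.from_quat([q[1],q[2],q[3],q[0]]).as_matrix(), sense()["clock"])
E
```

```text
['side', 'top'] pos [492.19  -8.61  79.8 ] tilt deg 1.273279800785629 high dir [-0.53  0.85] cost 97.88146705417013
['side', 'top'] pos [ 505.52 -149.05   81.25] tilt deg 3.3163885746155173 high dir [-0.98 -0.21] cost 139.45269142734682
['side', 'top'] pos [ 516.35 -282.78   84.28] tilt deg 4.870101242369032 high dir [-0.34  0.94] cost 170.6681057878045
[[ 0.89  0.45  0.  ]
 [ 0.45 -0.89 -0.  ]
 [ 0.    0.   -1.  ]] 1.1
```

View pics/crop.png

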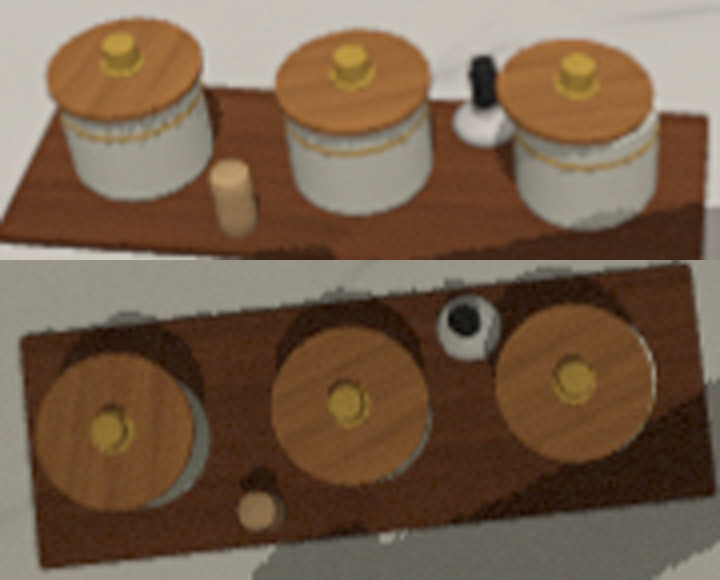

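The side crop shows the right lid leaning to its left, with the rim exposed on its right. It is the likely crooked one, with its high side toward +y. I'll shut the gripper and travel to the left lid, keeping the tool high.

Emit:
send_rows(
  increments=[-1,0.022,-0.023,0,0,-1,0.044,-0.046,0,0,-1,0.066,-0.069,0,0,-1,0.088,-0.092,0,0,-1,0.111,-0.114,0,0],
  newtons=20,
)

```text
clock: 1.52
tool_pos: [340.4, -427.3, 226.8]
tcp_rot: [0.0, 0.973, 0.231, -0.0]
wrist_force: [-0.2, 0.7, 0.1]
grip_width: 63.0
gripper_force: 0.0
```

Emit:
send_rows(
  increments=[-1,0.022,-0.023,0,0,-1,0.044,-0.046,0,0,-1,0.066,-0.069,0,0,-1,0.088,-0.092,0,0,-1,0.111,-0.114,0,0],
)

```text
clock: 1.93
tool_pos: [388.3, -275.5, 227.0]
tcp_rot: [0.0, 0.973, 0.231, -0.0]
wrist_force: [0.8, 0.0, 0.2]
grip_width: 29.8
gripper_force: 0.0
```

Emit:
send_rows(
  increments=[-1,0.022,-0.023,0,0,-1,0.044,-0.046,0,0,-1,0.066,-0.069,0,0,-1,0.088,-0.092,0,0,-1,0.111,-0.114,0,0],
)

```text
clock: 2.35
tool_pos: [436.1, -123.7, 227.1]
tcp_rot: [0.0, 0.973, 0.231, 0.0]
wrist_force: [1.3, -1.3, -0.5]
grip_width: 1.3
gripper_force: 0.0
```

Emit:
send_rows(
  increments=[-1,0.022,-0.023,0,0,-1,0.044,-0.046,0,0,-1,0.066,-0.069,0,0,-1,0.088,-0.092,0,0,-1,0.111,-0.114,0,0],
)

```text
clock: 2.77
tool_pos: [484.0, 28.1, 227.0]
tcp_rot: [0.0, 0.973, 0.231, 0.0]
wrist_force: [0.1, -0.4, 0.5]
grip_width: 0.5
gripper_force: 0.0
```

Emit:
send_rows(
  increments=[-1,0,0,0,-0.12,-1,0,0,0,-0.24,-1,0,0,0,-0.36,-1,0,0,0,-0.48,-1,0,0,0,-0.6],
)

```text
clock: 3.18
tool_pos: [483.9, 26.8, 226.9]
tcp_rot: [0.0, 0.859, 0.511, 0.0]
wrist_force: [-0.9, 0.3, -0.8]
grip_width: 0.4
gripper_force: 0.0
```

Emit:
send_rows(
  increments=[-1,0,0,0,-0.12,-1,0,0,0,-0.24,-1,0,0,0,-0.36,-1,0,0,0,-0.48,-1,0,0,0,-0.6],
)

```text
clock: 3.6
tool_pos: [483.9, 26.5, 226.9]
tcp_rot: [0.0, 0.67, 0.742, 0.0]
wrist_force: [-0.4, 0.2, -1.0]
grip_width: 0.4
gripper_force: 0.0
```

Emit:
send_rows(
  increments=[-1,0,0,0,-0.12,-1,0,0,0,-0.13,-1,0,0,0.03,-0.13,-1,0,0,0.06,-0.13,-1,0,0,0.06,-0.13],
)

```text
clock: 4.02
tool_pos: [480.4, 25.6, 162.7]
tcp_rot: [-0.003, 0.624, 0.781, -0.002]
wrist_force: [-1.4, -0.7, -0.1]
grip_width: 0.6
gripper_force: 0.0
```

Emit:
send_rows(
  increments=[-1,0,0,0.03,0,-1,0,0,0.055,0,-1,0,0,0.068,0,-1,0,0,0.07,0,-1,0,0,0.07,0],
)

```text
clock: 4.43
tool_pos: [483.9, 26.9, 97.2]
tcp_rot: [-0.0, 0.623, 0.782, -0.0]
wrist_force: [-0.6, -0.2, 0.0]
grip_width: 0.8
gripper_force: 0.0
```

Emit:
send_rows(
  increments=[-1,0,0,0.002,0,-1,0,0,0.004,0,-1,0,0,0.005,0,-1,0,0,0.005,0,-1,0,0,0.005,0],
)

```text
clock: 4.85
tool_pos: [484.1, 26.5, 92.2]
tcp_rot: [0.0, 0.623, 0.782, 0.0]
wrist_force: [0.4, 0.2, -0.5]
grip_width: 0.2
gripper_force: 0.0
```

Emit:
send_rows(
  increments=[-1,0,0,0.001,0,-1,0,0,0.002,0,-1,0,0,0.003,0,-1,0,0,0.003,0,-1,0,0,0.003,0],
)

```text
clock: 5.27
tool_pos: [484.0, 26.5, 89.3]
tcp_rot: [0.0, 0.623, 0.782, -0.0]
wrist_force: [-2.5, -2.1, 7.6]
grip_width: 0.5
gripper_force: 4.1
```

Emit:
send_rows(
  increments=[-1,0,0,0.0005,0,-1,0,0,0.001,0,-1,0,0,0.001,0,-1,0,0,0.001,0],
)

```text
clock: 5.6
tool_pos: [484.0, 26.5, 89.2]
tcp_rot: [0.001, 0.623, 0.782, -0.001]
wrist_force: [-6.7, -1.2, 19.1]
grip_width: 0.5
gripper_force: 9.7
```

Left lid, +y side: firm contact at z 89.3. Next, its opposite side.

Emit:
send_rows(
  increments=[-1,0,0,-0.03,0,-1,-0.037,0,-0.032,0,-1,-0.074,0,-0.03,0,-1,-0.074,0,-0.01,0,-1,-0.074,0,-0.007,0],
)

```text
clock: 6.02
tool_pos: [499.6, -49.0, 92.9]
tcp_rot: [-0.001, 0.625, 0.78, -0.001]
wrist_force: [-1.5, -0.1, 0.2]
grip_width: 0.4
gripper_force: 0.0
```

Emit:
send_rows(
  increments=[-1,0,0,0.002,0,-1,0,0,0.004,0,-1,0,0,0.006,0,-1,0,0,0.007,0,-1,0,0,0.007,0],
)

```text
clock: 6.43
tool_pos: [500.5, -43.9, 89.3]
tcp_rot: [0.0, 0.622, 0.783, -0.0]
wrist_force: [-4.7, -0.5, 13.0]
grip_width: 0.7
gripper_force: 6.2
```

Left lid is firm and level on both sides. Middle lid next, +y side then −y side.

Emit:
send_rows(
  increments=[-1,0,0,-0.03,0,-1,-0.032,-0.009,-0.03,0,-1,-0.065,-0.018,-0.028,0,-1,-0.065,-0.018,-0.01,0,-1,-0.065,-0.018,-0.007,0],
)

```text
clock: 6.85
tool_pos: [496.5, -114.9, 93.7]
tcp_rot: [-0.0, 0.624, 0.781, -0.001]
wrist_force: [-0.9, -0.6, -0.9]
grip_width: 0.6
gripper_force: 0.0
```

Emit:
send_rows(
  increments=[-1,0,0,0.002,0,-1,0,0,0.004,0,-1,0,0,0.006,0,-1,0,0,0.007,0,-1,0,0,0.007,0],
)

```text
clock: 7.27
tool_pos: [498.1, -111.1, 89.3]
tcp_rot: [0.0, 0.622, 0.783, 0.0]
wrist_force: [-3.8, 1.2, 11.3]
grip_width: 0.3
gripper_force: 5.7
```

Emit:
send_rows(
  increments=[-1,0,0,-0.03,0,-1,-0.037,0,-0.032,0,-1,-0.074,0,-0.03,0,-1,-0.074,0,-0.01,0,-1,-0.074,0,-0.007,0],
)

```text
clock: 7.68
tool_pos: [513.6, -187.0, 93.4]
tcp_rot: [-0.0, 0.624, 0.781, -0.0]
wrist_force: [-1.3, 1.5, 0.5]
grip_width: 0.3
gripper_force: 0.0
```

Emit:
send_rows(
  increments=[-1,0,0,0.002,0,-1,0,0,0.004,0,-1,0,0,0.006,0,-1,0,0,0.007,0,-1,0,0,0.007,0],
)

```text
clock: 8.1
tool_pos: [514.6, -183.3, 89.3]
tcp_rot: [0.0, 0.622, 0.783, 0.0]
wrist_force: [-2.9, 1.7, 9.1]
grip_width: 0.3
gripper_force: 4.6
```

Middle lid is seated. Now the right lid, starting on its expected high side (+y).

Emit:
send_rows(
  increments=[-1,0,0,-0.03,0,-1,-0.029,-0.01,-0.03,0,-1,-0.058,-0.0195,-0.028,0,-1,-0.058,-0.0195,-0.02,0,-1,-0.058,-0.0195,-0.018,0],
)

```text
clock: 8.52
tool_pos: [507.4, -247.6, 105.4]
tcp_rot: [0.0, 0.624, 0.781, -0.0]
wrist_force: [-0.6, 0.7, -0.9]
grip_width: 0.8
gripper_force: 0.0
```

Emit:
send_rows(
  increments=[-1,0,0,0.002,0,-1,0,0,0.003,0,-1,0,0,0.004,0,-1,0,0,0.005,0,-1,0,0,0.006,0],
)

```text
clock: 8.93
tool_pos: [508.4, -245.1, 99.9]
tcp_rot: [0.0, 0.622, 0.783, 0.0]
wrist_force: [0.6, -0.1, -0.1]
grip_width: 0.5
gripper_force: 0.0
```

Emit:
send_rows(
  increments=[-1,0,0,0.001,0,-1,0,0,0.001,0,-1,0,0,0.002,0,-1,0,0,0.002,0],
)

```text
clock: 9.27
tool_pos: [508.0, -245.9, 97.6]
tcp_rot: [-0.0, 0.623, 0.782, -0.0]
wrist_force: [0.2, -0.4, 0.5]
grip_width: 0.5
gripper_force: 0.0
```

Emit:
send_rows(
  increments=[-1,0,0,0.001,0,-1,0,0,0.001,0,-1,0,0,0.002,0,-1,0,0,0.002,0],
)

```text
clock: 9.6
tool_pos: [508.0, -245.7, 95.7]
tcp_rot: [-0.0, 0.623, 0.782, 0.0]
wrist_force: [-0.1, 0.3, 0.7]
grip_width: 0.6
gripper_force: 0.6
```

Emit:
send_rows(
  increments=[-1,0,0,0.001,0,-1,0,0,0.001,0,-1,0,0,0.001,0],
)

```text
clock: 9.85
tool_pos: [508.1, -245.8, 94.8]
tcp_rot: [0.0, 0.623, 0.782, 0.0]
wrist_force: [-0.4, 1.4, 2.3]
grip_width: 0.7
gripper_force: 0.8
```

Emit:
send_rows(
  increments=[-1,0,0,0.001,0,-1,0,0,0.001,0,-1,0,0,0.001,0],
)

```text
clock: 10.1
tool_pos: [508.1, -245.7, 94.3]
tcp_rot: [0.0, 0.623, 0.782, -0.0]
wrist_force: [-2.0, 2.0, 7.7]
grip_width: 0.4
gripper_force: 3.5
```

Emit:
send_rows(
  increments=[-1,0,0,0.001,0,-1,0,0,0.001,0,-1,0,0,0.001,0],
)

```text
clock: 10.35
tool_pos: [508.2, -245.6, 94.2]
tcp_rot: [0.0, 0.623, 0.782, -0.0]
wrist_force: [-4.4, 3.6, 14.5]
grip_width: 0.5
gripper_force: 7.2
```

The right lid rocks: it gives from about 96 to 94.3 mm under roughly 2 N, then rests flat 5 mm high on its plug. I'll lift slightly and nudge its knob toward the axis.

Emit:
send_rows(
  increments=[-1,0,0,-0.004,0,-1,0,0,-0.008,0,-1,-0.006,0,-0.008,0,-1,-0.012,0,-0.008,0,-1,-0.014,0,-0.008,0],
)

```text
clock: 10.77
tool_pos: [511.1, -261.5, 100.4]
tcp_rot: [0.0, 0.624, 0.782, -0.0]
wrist_force: [-0.4, 0.2, -0.5]
grip_width: 0.5
gripper_force: 0.0
```

Emit:
send_rows(
  increments=[-1,-0.001,0,0,0,-1,-0.002,0,0,0,-1,-0.003,0,0,0,-1,-0.003,0,0,0],
)

```text
clock: 11.1
tool_pos: [511.7, -262.6, 100.6]
tcp_rot: [-0.0, 0.623, 0.782, 0.0]
wrist_force: [1.1, -0.5, -0.1]
grip_width: 0.2
gripper_force: 0.0
```

Emit:
send_rows(
  increments=[-1,-0.001,0,0,0,-1,-0.002,0,0,0,-1,-0.002,0,0,0],
)

```text
clock: 11.35
tool_pos: [512.3, -264.3, 100.7]
tcp_rot: [-0.0, 0.623, 0.782, 0.0]
wrist_force: [0.0, 0.8, -0.2]
grip_width: 0.6
gripper_force: 0.2
```

Emit:
send_rows(
  increments=[-1,-0.001,0,0,0,-1,-0.002,0,0,0,-1,-0.002,0,0,0],
)

```text
clock: 11.6
tool_pos: [512.8, -266.4, 100.7]
tcp_rot: [0.0, 0.623, 0.782, 0.0]
wrist_force: [0.2, 0.2, -0.3]
grip_width: 0.2
gripper_force: 0.4
```

Emit:
send_rows(
  increments=[-1,-0.001,0,0,0,-1,-0.002,0,0,0,-1,-0.002,0,0,0],
)

```text
clock: 11.85
tool_pos: [513.2, -268.6, 100.7]
tcp_rot: [0.0, 0.623, 0.782, -0.0]
wrist_force: [1.1, 0.5, 0.0]
grip_width: 0.4
gripper_force: 0.4
```

Emit:
send_rows(
  increments=[-1,-0.001,0,0,0,-1,-0.002,0,0,0,-1,-0.002,0,0,0],
)

```text
clock: 12.1
tool_pos: [513.6, -270.5, 100.7]
tcp_rot: [0.0, 0.623, 0.782, 0.0]
wrist_force: [-0.3, 0.5, -0.5]
grip_width: 0.4
gripper_force: 0.5
```

Emit:
send_rows(
  increments=[-1,-0.001,0,0,0,-1,-0.002,0,0,0,-1,-0.002,0,0,0],
)

```text
clock: 12.35
tool_pos: [514.1, -271.4, 100.7]
tcp_rot: [-0.0, 0.623, 0.782, 0.0]
wrist_force: [0.0, 3.4, -0.3]
grip_width: 0.5
gripper_force: 1.7
```

```bash
python3 - <<'E'
from h import *
im=save("side","s1.png"); t=save("top","t1.png")
c=[im[150:240,260:380],t[150:230,260:380]]
cv2.imwrite("pics/c1.png",np.vstack([cv2.resize(i[:,:,::-1],None,fx=3.5,fy=3.5,interpolation=cv2.INTER_CUBIC) for i in c]))
print(sense()["wrist_force"],sense()["tool_pos"])
E
```

```text
[ 0.14481533  3.969519   -0.30833787] [ 514.14253449 -271.45994147  100.69919008]
```

View pics/c1.png

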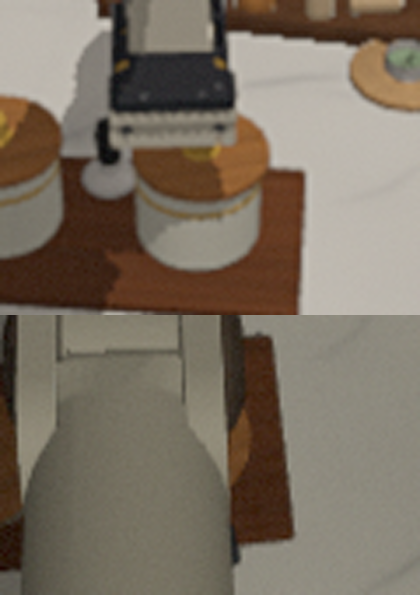

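The fingers are at the knob and the lid looks level. Resistance rose to 4 N after about 7 mm of travel, which suggests the plug has met the bore. I'll back off, press the former high side, and check the height there.

Emit:
send_rows(
  increments=[-1,0.003,0,0,0,-1,0.017,0,0,0,-1,0.02,0,0.002,0,-1,0.02,0,0.004,0,-1,0.02,0,0.005,0],
)

```text
clock: 12.87
tool_pos: [509.4, -252.7, 95.6]
tcp_rot: [0.0, 0.623, 0.783, -0.0]
wrist_force: [-0.1, 0.0, -0.0]
grip_width: 0.1
gripper_force: 0.0
```

Emit:
send_rows(
  increments=[-1,0,0,0.001,0,-1,0,0,0.002,0,-1,0,0,0.003,0,-1,0,0,0.004,0,-1,0,0,0.004,0],
)

```text
clock: 13.28
tool_pos: [509.4, -252.9, 91.5]
tcp_rot: [-0.0, 0.623, 0.782, -0.0]
wrist_force: [-0.4, -0.2, 0.4]
grip_width: 0.1
gripper_force: 0.0
```

Emit:
send_rows(
  increments=[-1,0,0,0.001,0,-1,0,0,0.002,0,-1,0,0,0.003,0,-1,0,0,0.003,0,-1,0,0,0.003,0],
)

```text
clock: 13.7
tool_pos: [509.7, -252.8, 89.4]
tcp_rot: [0.0, 0.623, 0.782, -0.0]
wrist_force: [-2.2, 0.5, 6.3]
grip_width: 0.7
gripper_force: 2.9
```

Home at 89.4. I'll press the other side, then retreat and look.

Emit:
send_rows(
  increments=[-1,0,0,-0.03,0,-1,-0.037,0,-0.032,0,-1,-0.074,0,-0.03,0,-1,-0.074,0,-0.01,0,-1,-0.074,0,-0.006,0],
)

```text
clock: 14.12
tool_pos: [524.7, -328.0, 92.6]
tcp_rot: [-0.001, 0.625, 0.781, -0.001]
wrist_force: [-2.0, 1.6, -0.7]
grip_width: 0.5
gripper_force: 0.0
```

Emit:
send_rows(
  increments=[-1,0,0,0.001,0,-1,0,0,0.003,0,-1,0,0,0.005,0,-1,0,0,0.006,0,-1,0,0,0.006,0],
)

```text
clock: 14.53
tool_pos: [526.7, -324.0, 89.4]
tcp_rot: [0.0, 0.622, 0.783, 0.0]
wrist_force: [-0.4, 0.4, -0.7]
grip_width: 0.2
gripper_force: 0.0
```

Emit:
send_rows(
  increments=[-1,0,0,-0.035,0,-1,0,0,-0.07,0,-1,0,0,-0.105,0,-1,0,0,-0.14,0,-1,0,0,-0.14,0],
)

```text
clock: 14.95
tool_pos: [530.5, -325.5, 236.8]
tcp_rot: [0.006, 0.622, 0.783, 0.001]
wrist_force: [1.2, 0.0, -0.2]
grip_width: 0.3
gripper_force: 0.0
```

Emit:
send_rows(
  increments=[-1,-0.04,0,0,0,-1,-0.08,0,0,0,-1,-0.12,0,0,0,-1,-0.16,0,0,0,-1,-0.2,0,0,0],
)

```text
clock: 15.37
tool_pos: [571.0, -521.7, 229.0]
tcp_rot: [0.0, 0.623, 0.782, -0.0]
wrist_force: [1.3, -1.0, 1.3]
grip_width: 0.9
gripper_force: 0.0
```

Emit:
send_rows(
  increments=[-1,-0.04,-0.02,0,0,-1,-0.07,-0.04,0,0,-1,-0.1,-0.06,0,0,-1,-0.1,-0.06,0,0,-1,-0.1,-0.06,0,0],
)

```text
clock: 15.78
tool_pos: [532.2, -634.1, 227.6]
tcp_rot: [-0.0, 0.625, 0.781, -0.001]
wrist_force: [0.5, 1.4, -0.5]
grip_width: 0.4
gripper_force: 0.0
```

```bash
python3 - <<'E'
from h import *
np.set_printoptions(precision=1,suppress=True)
im=save("side","s2.png"); t=save("top","t2.png")
c=[im[170:260,170:350],t[155:235,165:345]]
cv2.imwrite("pics/c2.png",np.vstack([cv2.resize(i[:,:,::-1],None,fx=3.5,fy=3.5,interpolation=cv2.INTER_CUBIC) for i in c]))
for n in("side","top"):
    for r in vision.tip_of(n,"lid_1"): print(n,round(r["p"],2),w(n,r["location"]))
E
```

```text
side 0.91 [490.4 -10.7  82.5]
side 0.9 [ 521.8 -291.1   83.3]
side 0.89 [ 506.  -146.8   83.6]
side 0.81 [ 503.3 -641.6    2.9]
top 0.94 [ 497.6 -644.1    4.6]
top 0.84 [ 520.7 -290.3   87.9]
top 0.76 [488.9 -11.4  79.1]
```

View pics/c2.png

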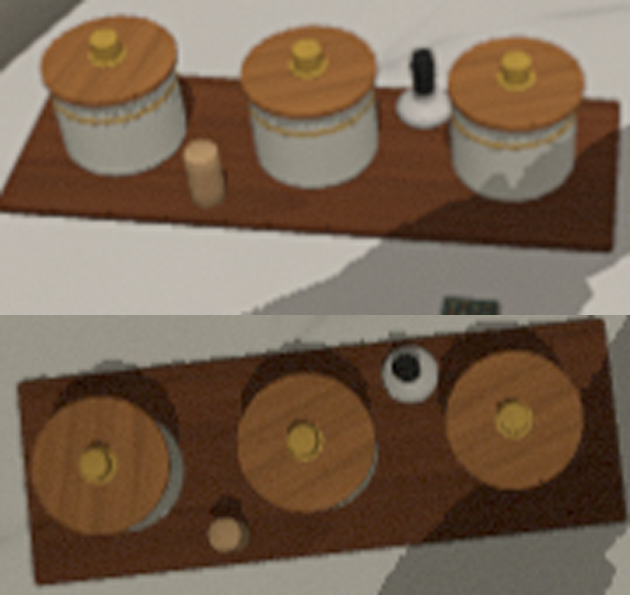

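The right lid now looks flat and centred at (521,-291), 140 mm from its neighbour, and cork and stopper are where they were. On the far side the finger reached 89.4 mm without contact, so that side is not high.

```bash
python3 -c "
from workcell import robot; print(robot.hand_in())"
```

```text
the job is handed in; nothing more can be done
None
```

I pressed all three lids from left to right: the right-hand one rocked, and after a nudge on its knob and a press it sits flat and fully home; job handed in at about 16 s.

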